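# Spin the photo turntable and brake it on its zero mark

### The job

Get the photo turntable ready for the next picture: flick it with a finger (the black peg is there to push on) so that it spins freely counterclockwise (seen from above) and its red mark runs past the yellow index plate at least once. Then, when the mark comes round again (the next time or later), brake the coasting disc with a fingertip so that it stops with the red mark in front of the plate, within the plate's width, and leave it standing there. After that first pass do not stop the disc anywhere else, do not shove or lift the turntable, and leave the vial, loupe and label stack alone.

Things in the scene. Friction and masses are not known exactly. Their poses are not given: they have to be found in the camera images.
- turntable: photo turntable, blue base 190 mm across standing loose on rubber feet (about 2.2 kg). Origin at the centre of its underside, z up; its x axis points from the disc's axis to the yellow index plate
- axis (a point): centre of the disc's top face, on the vertical axis of rotation; the top face is 50 mm above the table
- disc: flat white disc 240 mm across, 10 mm thick (top face 50 mm above the table), black ticks printed on it, a sherd (34 x 45 x 7 mm) glued down at its centre. Origin on the axis, level with the underside of the base; x axis points from the axis to the red mark; the peg is opposite. A fingertip pressed on its top near the rim with a few N stops it almost at once, and it stays where stopped
- peg (a point): top centre of the black peg that is part of the disc: 15 to 20 mm across, 20 mm high above the disc's top face, 70 mm from the axis (so between 60 and 80 mm from the axis; outside 80 mm the disc's top is flat and clear out to the rim at 120 mm)
- mark (a point): a point on the red radial line on the disc's top face (line 7 mm wide, from 85 mm to the rim), 112 mm from the axis. After a hard press a finger springs back as it lifts and can drag the disc back a few degrees; a press of 5 to 15 N is plenty
- index (a point): point fixed to the base, 112 mm from the axis, on the centre line of the yellow index plate: the mark point comes here when it stands exactly at the plate. The plate (50 mm wide along the rim, top 53 mm above the table) lies just outside the rim, 128 to 150 mm from the axis, with a black centre line
- turn (a joint): angle of the disc on the base (rad), growing counterclockwise seen from above, not wrapped: 0 = mark at the centre of the plate for the first time; starts between -4.7 and -2.2; each return of the mark adds 2 pi. Free bearing, disc about 0.5 kg (25 % either way): let go, it coasts, losing 0.2 rad/s (slow) to 0.75 rad/s (at 5 rad/s) each second
- vial: clear vial with red cap, 28 mm across, 52 mm high, origin at its underside; leave alone
- loupe: black loupe, 38 mm across, 20 mm high, origin at its underside; leave alone
- labels: banded stack of white labels 48 x 65 x 13 mm, origin at its underside; leave alone

How it is judged:
On the way, in this order (a step that is already met when the one before it is completed fails the run):
1. the disc coasts counterclockwise untouched (over 0.5 rad/s for 0.2 s) with the mark half a turn or more beyond its first pass of the plate (value of joint turn above 3.4 rad and velocity of joint turn above 0.5 rad/s and contact force between the fingers and disc below 0.05 N), for 0.2 s.
2. the fingertip has stopped the disc with the mark within the plate's width (22 mm either side of the centre line) (value of joint turn above 5.5 rad and horizontal distance between mark and index below 0.022 m and contact force between the fingers and disc above 0.2 N and velocity of joint turn between -0.05 and 0.05 rad/s), for 0.2 s.
At the end, for the whole second after the job is handed in: the disc stands still (under 0.05 rad/s), the mark within 22 mm of the plate's centre line on its second or a later arrival, the turntable within 20 mm of where it stood (value of joint turn above 5.5 rad and horizontal distance between mark and index below 0.022 m and velocity of joint turn between -0.05 and 0.05 rad/s and distance of turntable from where it was at the start of the episode below 0.02 m and linear speed of turntable below 0.02 m/s); the robot touches nothing.
It fails at once if after the first pass (mark more than half a turn beyond the plate) the finger stops the disc with the mark more than 50 mm from the plate's centre line (value of joint turn above 3.7 rad and horizontal distance between mark and index above 0.05 m and contact force between the fingers and disc above 0.3 N and velocity of joint turn between -0.05 and 0.05 rad/s).
It fails at once if the turntable is shoved by more than 20 mm, lifted by more than 10 mm or tipped (distance of turntable from where it was at the start of the episode above 0.02 m or height (world z) of turntable above 0.01 m or angle between turntable's own z axis and vertical above 0.1 rad).
It fails at once if the vial, loupe or label stack is moved by more than 15 mm or tipped (distance of any of vial, loupe, labels from where it was at the start of the episode above 0.015 m or angle between vial's own z axis and vertical above 0.3 rad).
It also fails if it takes over 51 s, if anything falls off the work surface, if the arm or the gripper's body presses on something with over 40 N, if the wrist force passes 120 N, or if a joint passes its speed limit or range.

### The arm

A 6-joint arm with a two-finger parallel gripper is mounted at the origin on a cart in front of the work surface, level with it; the furniture and walls round the work are solid. World frame = base frame: x ahead of the robot, y to its left, z up, the work surface at z = 0. Lengths are in m, angles in rad, forces in N, time in s.
With the tool pointing down it reaches from about 0.35 to 0.775 m from the base axis. Payload 7.3 kg.
Tool frame: the origin (TCP) lies at the very end of the fingers, on their centre line; the grasp point (between the pads) lies 19 mm behind it; z points along the fingers, y is the line along which they close (so a half turn about z gives the same grasp; the last joint's range is limited). The gripper opens to 92 mm and grips with 3 to 60 N. Pads are 19 mm wide; open, the fingers measure 130 mm over their backs; the gripper's body (75 mm by 190 mm) begins 47 mm behind the grasp point.
Start: joints at [1.103, 0.342, 1.524, -0, 1.275, -0.146], TCP at [0.166, 0.498, 0.227] pointing down, gripper open.
Joint ranges: [-2.53, 2.53], [-0.77, 2.02], [0.04, 2.7], [-1, 4.14], [0.28, 2.66], [-3.11, 3.11]. Speed limits (rad/s): [2.57, 2.57, 3.14, 3.14, 3.14, 3.14].

### API

Orientations are given as [roll, pitch, yaw] about the fixed x, y, z axes, in that order (R = Rz(yaw) Ry(pitch) Rx(roll)).
In Python, from cell import robot gives the robot as it stands. The module is installed in compiled form; this text tells all that it offers.
- The arm moves only by the tool arm_command, never from a script. Its argument "moves" is a list of rows, each a list of 3 entries, a list of its own where there are three numbers: the shift along the tool's x, y, z in m, then the turn, a rotation vector about the tool's x, y, z in rad, then the finger opening in m, from 0 to 0.0918. In form: [[[dx, dy, dz], [ax, ay, az], claw], ...]. A call has exactly 5 rows; each row is the pose to reach, as a shift and turn from the pose commanded when the call began, along the tool's axes at that moment; what a row does not reach only later rows make up. A row lasts 1/10 s, in which the tool goes at most 50 mm and 8.59 degrees, less where a joint would pass 70% of its speed; a pose out of reach is approached as far as the arm can. A call with a gripper value outside its range is refused whole. The fingers move at their own pace and stop on an object; "squeeze" is the grip in N (left out, the last holds). Time passes only in rows, so rows that repeat a pose let the fingers close, or fill a call up. It gives the time, the measured TCP pose, the force, the opening and the grip force at its end, in the units of the state.
- robot.observe(): the state, without advancing time (a new reading comes with each control period).
- robot.read_camera(name): name is "side" or "top"; returns the picture (400x640x3 uint8, red, green, blue); there is no depth.
- robot.camera_model(name): a dict with "fx", "fy", "cx", "cy" (pixels), "k1" (the pictures are not rectified: a ray, as slopes to the right and down, at radius r is drawn at 1 + k1 r^2 times it, then the intrinsics apply), "R" (3x3) and "t" (3): a world point X has camera coordinates R X + t. Camera axes: x right, y down, z forward; pixel columns grow to the right and rows downward; lengths in m; the calibration is good to about 2 mm. A picture is of the moment at which its call begins. camera_model takes no time and is no camera call.
- robot.hand_in(): hands the job in; it is judged then, once.
The state is a dict: "time": time; "qpos": joint angles; "qvel": joint speeds; "joint_efforts": joint torques, N m; "tool_pos": TCP position; "tool_rot": TCP orientation; "contact_force": force on the tool from outside, world axes, zero at the start; "torque": the same for the moment, N m; "opening": finger opening in m; "grip_force": force on a finger pad.
Only numpy, scipy, OpenCV 4.12 (cv2) and the standard library are available. Lean on these libraries where they do the work, as an engineer would, in place of code of your own. Each camera call takes 0.05 s, during which the arm holds its last target. There are 200 camera calls.

## Working session

There is one attempt and no reset: what is moved stays moved. The work goes in short steps, Python scripts to look and compute and a tool call to move; the robot and the scene stay as the last step left them, time stands still between calls to the robot, and variables do not carry over. Pictures are saved under pics/ and viewed, at most 10 in all, crops included, and the job is handed in when it is done.

Besides the shell and the picture viewer there is one more tool, called after "Request:" as name(argument=value, ...), one argument or row to a line, values as JSON. arm_command: Moves the arm, as the interface text tells. Its arguments: {"type":"object","properties":{"moves":{"type":"array"},"squeeze":{"type":"number"}},"required":["moves"]}

```bash
mkdir -p pics
cat > h.py <<'E'
import numpy as np, cv2
from scipy.spatial.transform import Rotation as Rn
from cell import robot
def px2w(cam,u,v,z):
    m=robot.camera_model(cam); R=np.array(m["R"]); t=np.array(m["t"])
    xd=np.array([(u-m["cx"])/m["fx"],(v-m["cy"])/m["fy"]]); x=xd.copy()
    for _ in range(20): x=xd/(1+m["k1"]*(x@x))
    d=R.T@np.array([x[0],x[1],1]); c=-R.T@t
    return c+d*(z-c[2])/d[2]
def w2px(cam,X):
    m=robot.camera_model(cam); p=np.array(m["R"])@np.array(X)+np.array(m["t"])
    x=p[:2]/p[2]; x=x*(1+m["k1"]*(x@x)); return np.array([x[0]*m["fx"]+m["cx"],x[1]*m["fy"]+m["cy"]])
def snap(cam,name):
    im=robot.read_camera(cam); cv2.imwrite("pics/"+name+".png",im[:,:,::-1]); return im
E
python3 - <<'E'
from h import *
snap("top","top0"); snap("side","side0")
print({k:v for k,v in robot.observe().items()})
for c in("top","side"): print(robot.camera_model(c))
E
```

```text
{'time': 0.1, 'qpos': array([ 1.10297231e+00,  3.42664302e-01,  1.52492440e+00, -1.83486316e-05,
        1.27539692e+00, -1.45977187e-01]), 'qvel': array([ 1.93161770e-03, -2.14620602e-04, -3.05760062e-03,  5.08131647e-04,
       -3.60728397e-05, -9.27251801e-04]), 'joint_efforts': array([ 1.88925544e-03, -4.32000196e+01, -2.44694388e+01,  7.20061641e-02,
        5.25072974e-02, -6.09153312e-05]), 'tool_pos': array([0.16587421, 0.49772285, 0.2261076 ]), 'tool_rot': array([-3.14021195e+00, -1.85260468e-04,  2.81975105e+00]), 'contact_force': array([ 0.30824349,  0.24229365, -0.14660963]), 'torque': array([-0.05698735,  0.01077002, -0.02839813]), 'grip_force': 0.0, 'opening': 0.09170277786729814}
{'fx': 377.11050054177275, 'fy': 377.11050054177275, 'cx': 322.86892741546967, 'cy': 207.43735563609036, 'k1': -0.03788646155264486, 'R': array([[-0.01318207, -0.99951402, -0.02824798],
       [-0.99509461,  0.01588338, -0.09764441],
       [ 0.09804563,  0.02682225, -0.9948204 ]]), 't': array([-0.25099407,  0.49180203,  0.90339527])}
{'fx': 429.3680751773248, 'fy': 429.3680751773248, 'cx': 325.27682745146905, 'cy': 201.52940580036508, 'k1': -0.021453005175787233, 'R': array([[ 0.92207123, -0.38689032, -0.0100266 ],
       [-0.2244418 , -0.51344469, -0.82825143],
       [ 0.31529436,  0.7659572 , -0.56026693]]), 't': array([-0.55412491,  0.02398232,  1.02413614])}
```

View pics/top0.png

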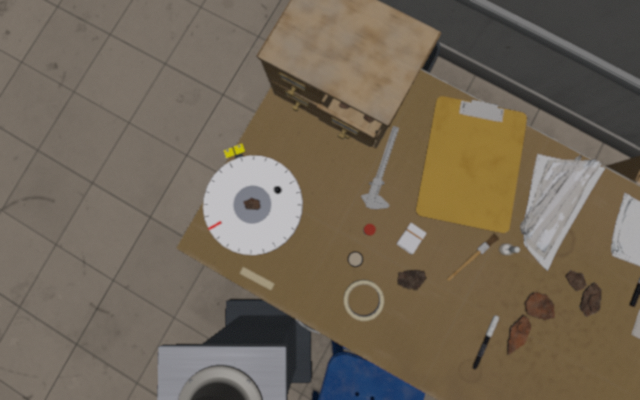

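View pics/side0.png

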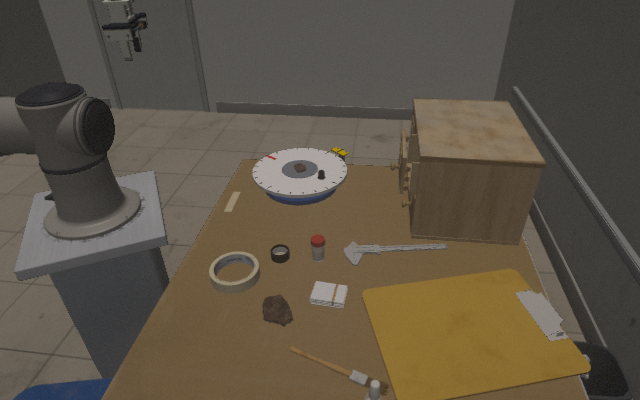

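The top view shows the disc centred near (252,204), peg (278,190), red mark (215,226) and plate (234,151). The side view shows the same: disc (300,172), peg (321,175). I'll take an enlarged crop of the top view.

Run:
```python
from h import *
im=cv2.imread("pics/top0.png"); c=im[135:265,190:315]; cv2.imwrite("pics/c0.png",cv2.resize(c,None,fx=4.6,fy=4.6,interpolation=cv2.INTER_CUBIC))
hsv=cv2.cvtColor(im,cv2.COLOR_BGR2HSV)
w=((hsv[...,1]<40)&(hsv[...,2]>150)).astype(np.uint8); w[:, :190]=0;w[:,315:]=0;w[:140]=0;w[265:]=0
cs,_=cv2.findContours(w,0,1); k=max(cs,key=cv2.contourArea).reshape(-1,2)
P=np.array([px2w("top",u,v,.05) for u,v in cv2.convexHull(k).reshape(-1,2)])
A=np.c_[2*P[:,:2],np.ones(len(P))]; s=np.linalg.lstsq(A,(P[:,:2]**2).sum(1),rcond=None)[0]
print("centre",s[:2],"r",np.sqrt(s[2]+s[:2]@s[:2]))
y=(abs(hsv[...,0].astype(int)-29)<6)&(hsv[...,1]>180)&(hsv[...,2]>150)
y[:, :190]=0;y[:,300:]=0
v,u=np.nonzero(y);print("yellow",u.mean(),v.mean(),len(u),px2w("top",u.mean(),v.mean(),.053))
r=((hsv[...,0]<8)|(hsv[...,0]>172))&(hsv[...,1]>120); r[:, :190]=0;r[:,310:]=0;r[:150]=0;r[260:]=0
v,u=np.nonzero(r);print("red",u.mean(),v.mean(),len(u),px2w("top",u.mean(),v.mean(),.05))
print("peg",px2w("top",278,189.5,.07), "cabinet", px2w("top",270,95,0),px2w("top",380,140,0),px2w("top",262,60,.3))
```

```text
centre [ 0.49593919 -0.08945609] r 0.11910182382670778
yellow 234.5785123966942 150.6694214876033 121 [ 0.62647277 -0.04689287  0.053     ]
red 213.91304347826087 225.43478260869566 23 [0.44616707 0.00185734 0.05      ]
peg [ 0.52703315 -0.15507437  0.07      ] cabinet [ 0.78625043 -0.12385523  0.        ] [ 0.66014437 -0.40521728  0.        ] [ 0.72810609 -0.15991918  0.3       ]
```

View pics/c0.png

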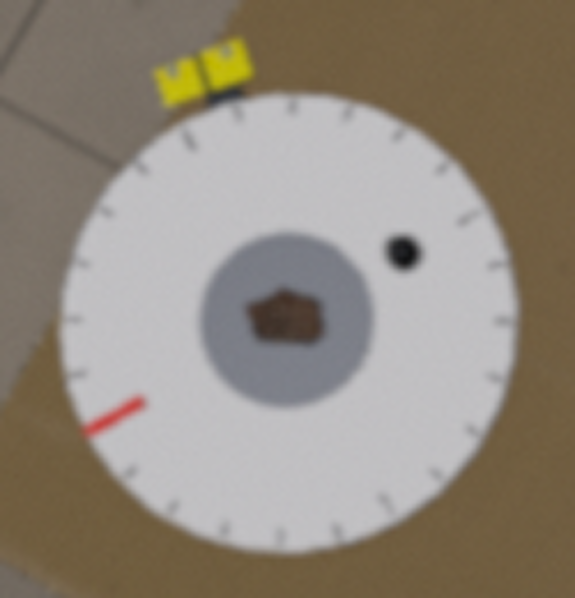

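The enlarged crop shows the disc centre at about (288,320), the peg at (403,252), the red mark from (85,432) to (145,402) and the plate centre at (203,72). The radii check out: plate 137 mm, peg 72 mm, mark 104 mm. Turn starts at about -4.55. I'll close the fingers and move towards the spot behind the peg.

Request:
arm_command(
  moves=[
    [[-0.035, -0.035, 0], [0, 0, 0.12], 0],
    [[-0.07, -0.07, 0], [0, 0, 0.24], 0],
    [[-0.105, -0.105, 0], [0, 0, 0.36], 0],
    [[-0.14, -0.14, 0], [0, 0, 0.48], 0],
    [[-0.175, -0.175, 0], [0, 0, 0.6], 0],
  ],
  squeeze=10,
)

```text
time: 0.6
tool_pos: [0.2769, 0.2749, 0.2266]
tool_rot: [-3.142, 0.0, 2.216]
contact_force: [0.9, -0.1, 0.1]
opening: 0.0565
grip_force: 0.0
```

```bash
cat >> h.py <<'E'
C=np.array([.496,-.0895])
def go(x,y,z,yaw):
    s=robot.observe(); R=Rn.from_euler("xyz",s["tool_rot"]); T=Rn.from_euler("xyz",[np.pi,0,yaw])
    print("t",s["time"],"pos",s["tool_pos"].round(4),"rot",s["tool_rot"].round(3),"q",s["qpos"].round(2),"open",round(s["opening"],4),"F",s["contact_force"].round(2))
    print("shift",R.inv().apply(np.array([x,y,z])-s["tool_pos"]).round(4),"turn",(R.inv()*T).as_rotvec().round(3))
E
python3 -c "
from h import *
go(.509,-.176,.226,.871)"
```

```text
t 0.6 pos [0.2769 0.2749 0.2266] rot [-3.142  0.     2.216] q [ 0.58  0.09  1.85 -0.    1.2  -0.06] open 0.0565 F [ 0.94 -0.15  0.11]
shift [-0.4999 -0.0855  0.0006] turn [0.    0.    1.345]
```

Request:
arm_command(
  moves=[
    [[-0.048, -0.008, 0], [0, 0, 0.13], 0],
    [[-0.096, -0.016, 0], [0, 0, 0.26], 0],
    [[-0.144, -0.024, 0], [0, 0, 0.39], 0],
    [[-0.192, -0.032, 0], [0, 0, 0.52], 0],
    [[-0.24, -0.04, 0], [0, 0, 0.65], 0],
  ],
)

```text
time: 1.1
tool_pos: [0.3902, 0.0594, 0.2267]
tool_rot: [3.141, -0.0, 1.564]
contact_force: [0.2, 0.3, 0.0]
opening: 0.0165
grip_force: 0.0
```

```bash
python3 -c "
from h import *
go(.509,-.176,.12,.871)"
```

```text
t 1.1 pos [0.3902 0.0594 0.2267] rot [ 3.141 -0.     1.564] q [-0.04  0.1   1.84  0.    1.2  -0.04] open 0.0165 F [0.2  0.26 0.04]
shift [-0.2346  0.1203  0.1067] turn [ 0.    -0.     0.693]
```

Request:
arm_command(
  moves=[
    [[-0.043, 0.022, 0], [0, 0, 0.14], 0],
    [[-0.086, 0.044, 0], [0, 0, 0.28], 0],
    [[-0.129, 0.066, 0.02], [0, 0, 0.42], 0],
    [[-0.17, 0.087, 0.04], [0, 0, 0.56], 0],
    [[-0.21, 0.108, 0.06], [0, 0, 0.693], 0],
  ],
)

```text
time: 1.6
tool_pos: [0.4973, -0.1491, 0.1666]
tool_rot: [-3.141, -0.0, 0.871]
contact_force: [1.0, 1.0, 1.2]
opening: 0.0007
grip_force: 0.0
```

```bash
python3 -c "
from h import *
go(.509,-.176,.057,.871)"
```

```text
t 1.6 pos [ 0.4973 -0.1491  0.1666] rot [-3.141 -0.     0.871] q [-0.44  0.39  1.63  0.    1.12  0.26] open 0.0007 F [1.02 1.01 1.17]
shift [-0.013   0.0263  0.1096] turn [-0. -0. -0.]
```

Request:
arm_command(
  moves=[
    [[-0.013, 0.026, 0.02], [0, 0, 0], 0],
    [[-0.013, 0.026, 0.06], [0, 0, 0], 0],
    [[-0.013, 0.026, 0.09], [0, 0, 0], 0],
    [[-0.013, 0.026, 0.11], [0, 0, 0], 0],
    [[-0.013, 0.026, 0.11], [0, 0, 0], 0],
  ],
)

```text
time: 2.1
tool_pos: [0.5064, -0.1729, 0.0544]
tool_rot: [-3.135, 0.001, 0.877]
contact_force: [0.4, -0.5, 0.1]
opening: 0.0005
grip_force: 0.0
```

Run:
```python
from h import *
im=snap("side","s1"); t=snap("top","t1")
a=cv2.resize(im[110:230,235:365],None,fx=4,fy=4,interpolation=cv2.INTER_CUBIC);b=cv2.resize(t[140:265,190:315],None,fx=2.2,fy=2.2)
b=cv2.copyMakeBorder(b,0,a.shape[0]-b.shape[0],0,0,0)
cv2.imwrite("pics/s1c.png",np.hstack([a,b])[:,:,::-1]); go(.509,-.176,.057,.871)
```

```text
t 2.2 pos [ 0.5086 -0.1738  0.0576] rot [-3.141  0.     0.877] q [-0.47  0.56  1.7   0.    0.88  0.22] open 0.0006 F [0.51 0.42 0.69]
shift [-0.0014  0.0017  0.0006] turn [-0.     0.     0.006]
```

View pics/s1c.png

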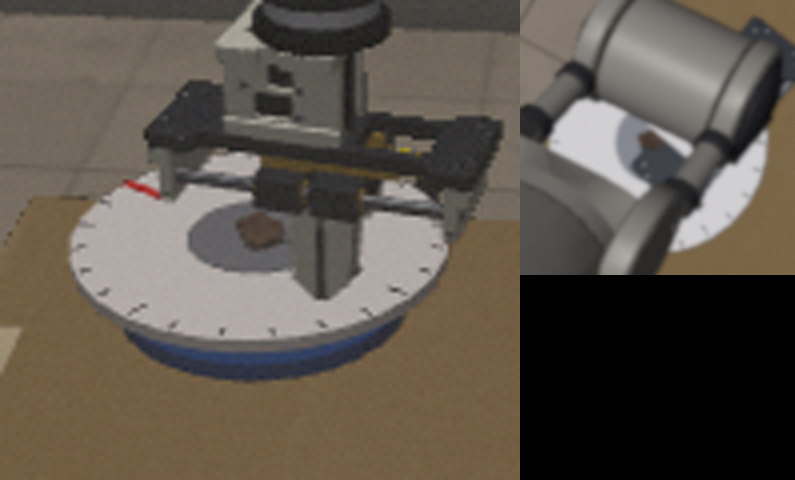

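The side view shows the fingertip just above the disc at (320,295), directly in front of the hidden peg, with the mark at (142,188). The forearm covers the top view. Now the flick.

Request:
arm_command(
  moves=[
    [[0.006, 0, 0], [0, 0, 0], 0],
    [[0.017, 0, 0], [0, 0, 0], 0],
    [[0.034, 0, 0], [0, 0, 0], 0],
    [[0.055, 0, 0], [0, 0, 0], 0],
    [[0.076, 0, 0], [0, 0, 0], 0],
  ],
)

```text
time: 2.7
tool_pos: [0.5585, -0.1143, 0.0587]
tool_rot: [3.14, -0.001, 0.877]
contact_force: [-2.1, -0.5, 0.2]
opening: 0.0003
grip_force: 0.7
```

Request:
arm_command(
  moves=[
    [[0, 0, -0.03], [0, 0, 0], 0],
    [[0, 0, -0.07], [0, 0, 0], 0],
    [[0, 0, -0.11], [0, 0, 0], 0],
    [[0, 0, -0.11], [0, 0, 0], 0],
    [[0, 0, -0.11], [0, 0, 0], 0],
  ],
)

```text
time: 3.2
tool_pos: [0.5581, -0.1148, 0.1693]
tool_rot: [3.138, -0.002, 0.878]
contact_force: [0.2, -0.5, -0.6]
opening: 0.0005
grip_force: 0.0
```

```bash
cat >> h.py <<'E'
PL=.315
def red(cam,im):
    hsv=cv2.cvtColor(im,cv2.COLOR_RGB2HSV)
    r=((hsv[...,0]<8)|(hsv[...,0]>172))&(hsv[...,1]>100)&(hsv[...,2]>60)
    v,u=np.nonzero(r)
    P=np.array([px2w(cam,a,b,.05)[:2] for a,b in zip(u,v)]).reshape(-1,2)-C
    rr=np.hypot(*P.T) if len(P) else np.zeros(0); k=(rr>.08)&(rr<.125); P=P[k]
    if k.sum()<4: return None
    m=P.mean(0); return np.arctan2(m[1],m[0])-PL,k.sum(),np.hypot(*m).round(3)
def look(n,cams=("side",)):
    for i in range(n):
        for c in cams:
            t=robot.observe()["time"]; im=robot.read_camera(c); r=red(c,im)
            print(round(t,3),c,None if r is None else (round(r[0],3),r[1],r[2]))
    return im
E
python3 - <<'E'
from h import *
im=look(3,("side","top")); go(.4,-.12,.17,.3)
cv2.imwrite("pics/t2.png",im[:,:,::-1])
E
```

```text
3.2 side (np.float64(-1.815), np.int64(30), np.float64(0.101))
3.25 top (np.float64(-1.624), np.int64(29), np.float64(0.104))
3.3 side (np.float64(-1.461), np.int64(28), np.float64(0.103))
3.35 top (np.float64(-1.28), np.int64(32), np.float64(0.104))
3.4 side (np.float64(-1.112), np.int64(24), np.float64(0.1))
3.45 top (np.float64(-0.946), np.int64(30), np.float64(0.104))
t 3.5 pos [ 0.5567 -0.1152  0.1664] rot [-3.14e+00  1.00e-03  8.77e-01] q [-0.34  0.47  1.49  0.    1.18  0.36] open 0.0001 F [ 0.33 -0.5   0.01]
shift [-0.104  -0.1174 -0.0033] turn [-0.002  0.001  0.577]
```

The disc is coasting at about 3.45 rad/s with turn near -0.9. I'll move to hover at the braking spot on the robot's side of the disc.

Request:
arm_command(
  moves=[
    [[-0.027, -0.03, 0], [0, 0, 0.145], 0],
    [[-0.054, -0.06, 0], [0, 0, 0.29], 0],
    [[-0.081, -0.09, 0], [0, 0, 0.435], 0],
    [[-0.105, -0.117, 0.02], [0, 0, 0.577], 0],
    [[-0.105, -0.117, 0.06], [0, 0, 0.577], 0],
  ],
)

```text
time: 4.0
tool_pos: [0.3979, -0.1215, 0.1086]
tool_rot: [3.139, -0.002, 0.295]
contact_force: [-0.0, -0.5, -0.4]
opening: 0.0003
grip_force: 0.0
```

Run:
```python
from h import *
im=look(2,("side","top")); go(.3986,-.1196,.056,.3)
```

```text
4.0 side (np.float64(0.861), np.int64(15), np.float64(0.104))
4.05 top (np.float64(0.989), np.int64(30), np.float64(0.105))
4.1 side (np.float64(1.173), np.int64(12), np.float64(0.103))
4.15 top (np.float64(1.31), np.int64(12), np.float64(0.092))
t 4.2 pos [ 0.4003 -0.1214  0.1076] rot [-3.141e+00  1.000e-03  3.000e-01] q [-0.48  0.3   1.97  0.    0.87  0.79] open 0.0008 F [ 0.14 -0.36  0.36]
shift [-0.0011 -0.0022  0.0516] turn [-0.001  0.001  0.   ]
```

Request:
arm_command(
  moves=[
    [[-0.001, -0.002, 0.02], [0, 0, 0], 0],
    [[-0.001, -0.002, 0.036], [0, 0, 0], 0],
    [[-0.001, -0.002, 0.046], [0, 0, 0], 0],
    [[-0.001, -0.002, 0.051], [0, 0, 0], 0],
    [[-0.001, -0.002, 0.051], [0, 0, 0], 0],
  ],
)

```text
time: 4.7
tool_pos: [0.399, -0.1198, 0.0566]
tool_rot: [-3.142, -0.0, 0.3]
contact_force: [-0.1, -0.4, 0.1]
opening: 0.0006
grip_force: 0.0
```

Run:
```python
from h import *
im=look(4,("side","top")); go(.3986,-.1196,.046,.3)
```

```text
4.7 side (np.float64(-3.366), np.int64(12), np.float64(0.115))
4.75 top None
4.8 side (np.float64(-3.086), np.int64(25), np.float64(0.105))
4.85 top (np.float64(-2.938), np.int64(17), np.float64(0.108))
4.9 side (np.float64(-2.807), np.int64(28), np.float64(0.105))
4.95 top (np.float64(-2.635), np.int64(24), np.float64(0.097))
5.0 side (np.float64(-2.524), np.int64(29), np.float64(0.103))
5.05 top None
t 5.1 pos [ 0.3987 -0.1198  0.0568] rot [ 3.141 -0.     0.3  ] q [-0.48  0.39  2.03  0.    0.72  0.79] open 0.0005 F [0.55 0.19 0.16]
shift [-0.     -0.0002  0.0108] turn [ 0. -0. -0.]
```

```bash
cat > fit.py <<'E'
from h import *
from scipy.optimize import least_squares
from scipy.integrate import solve_ivp
import json,os
def fit(D,targets):
    D=np.array(D); 
    def sim(p,t): 
        return solve_ivp(lambda _,s:[s[1],-(p[2]+p[3]*s[1])],(D[0,0],D[0,0]+20),[p[0],p[1]],t_eval=t,rtol=1e-7,max_step=.2).y
    f=least_squares(lambda p:np.r_[(sim(p,D[:,0])[0]-D[:,1])/.02,(p[2]-.2)/.05,(p[3]-.11)/.03],[D[0,1],3.4,.2,.11],loss="soft_l1")
    p=f.x; T=np.arange(D[0,0],D[0,0]+18,.01); y=sim(p,T)
    print("p",p.round(3),"res",(sim(p,D[:,0])[0]-D[:,1]).round(3)[-8:])
    for g in targets:
        k=np.nonzero((y[0]>=g)&(y[1]>0))[0]; print("target",round(g,2),(T[k[0]].round(2),y[1,k[0]].round(2)) if len(k) else ("stops",y[0].max()))
D0=[(3.2,-1.815),(3.25,-1.624),(3.3,-1.461),(3.35,-1.28),(3.4,-1.112),(3.45,-.946),(4.0,.861),(4.05,.989),(4.1,1.173)]+[(t,a+2*np.pi) for t,a in[(4.8,-3.086),(4.85,-2.938),(4.9,-2.807),(4.95,-2.635),(5.0,-2.524)]]
E
python3 - <<'E'
from fit import *
D=list(D0)
for i in range(3):
    t=robot.observe()["time"]; r=red("side",robot.read_camera("side")); print(t,r)
    if r and r[1]>10: D.append((t,r[0]+2*np.pi))
fit(D,(2*np.pi,4*np.pi))
json.dump([list(map(float,d)) for d in D],open("D.json","w"))
E
```

```text
5.1 (np.float64(-2.245598826916066), np.int64(28), np.float64(0.103))
5.15 (np.float64(-2.1085584103007435), np.int64(27), np.float64(0.102))
5.2 (np.float64(-1.973637874760129), np.int64(27), np.float64(0.101))
p [-1.806  3.507  0.18   0.086] res [ 0.019  0.01   0.017 -0.018  0.007 -0.003 -0.008 -0.011]
target 6.28 (np.float64(6.01), np.float64(2.31))
target 12.57 (np.float64(9.78), np.float64(1.09))
```

The fit says the 2π pass would be at 2.3 rad/s and the 4π pass at about 1.1 rad/s. The slower pass gives a wider timing window, so I'll wait for it and keep tracking.

```bash
cat > track.py <<'E'
from fit import *
import sys
D=json.load(open("D.json")); n=int(sys.argv[1]); pred=float(sys.argv[2])
# unwrap from continuity
for i in range(n):
    t=float(robot.observe()["time"]); r=red("side",robot.read_camera("side"))
    if r and r[1]>12:
        w=D[-1][1]+ (2.2 if t<7 else 1.5)*(t-D[-1][0]) ; a=r[0]+2*np.pi*round((w-r[0])/(2*np.pi)); D.append([t,float(a)])
print("now",robot.observe()["time"],"n",len(D),"last",D[-1]); fit(D,(2*np.pi,4*np.pi)); json.dump(D,open("D.json","w"))
E
python3 track.py 60 0; python3 -c "
from h import *
go(.3986,-.1196,.046,.3)"
```

```text
now 8.25 n 59 last [8.2, 10.934630778745401]
p [-1.803  3.454  0.214  0.053] res [ 0.003  0.001  0.    -0.003 -0.008 -0.009 -0.015 -0.015]
target 6.28 (np.float64(5.96), np.float64(2.44))
target 12.57 (np.float64(9.27), np.float64(1.39))
t 8.25 pos [ 0.3985 -0.1197  0.0565] rot [-3.142 -0.     0.3  ] q [-0.48  0.39  2.03  0.    0.72  0.79] open 0.0005 F [-0.03 -0.05  0.06]
shift [ 0.0001 -0.0001  0.0105] turn [-0. -0. -0.]
```

```bash
python3 track.py 12 0
python3 - <<'E'
import json,numpy as np
D=np.array(json.load(open("D.json"))); D=D[D[:,0]>7.3]
p=np.polyfit(D[:,0]-9,D[:,1]-4*np.pi,2); print(p, [9+r for r in np.roots(p)],len(D), D[-6:,:].round(3).tolist())
E
```

```text
now 8.85 n 71 last [8.8, 11.962218765862247]
p [-1.805  3.477  0.107  0.093] res [-0.001 -0.007 -0.004 -0.01  -0.017 -0.014 -0.032 -0.017]
target 6.28 (np.float64(5.97), np.float64(2.42))
target 12.57 (np.float64(9.21), np.float64(1.49))
[-0.10811067  1.61216964 -0.27188763] [np.float64(23.741617542845308), np.float64(9.170598720044234)] 30 [[8.55, 11.542], [8.6, 11.63], [8.65, 11.72], [8.7, 11.798], [8.75, 11.897], [8.8, 11.962]]
```

Request:
arm_command(
  moves=[
    [[0, 0, 0], [0, 0, 0], 0],
    [[0, 0, 0], [0, 0, 0], 0],
    [[0, 0, 0.006], [0, 0, 0], 0],
    [[0, 0, 0.0095], [0, 0, 0], 0],
    [[0, 0, 0.01], [0, 0, 0], 0],
  ],
)

```text
time: 9.35
tool_pos: [0.3997, -0.1216, 0.0496]
tool_rot: [3.137, -0.002, 0.301]
contact_force: [-13.9, -3.9, 57.2]
opening: 0.0004
grip_force: 28.4
```

Run:
```python
from h import *
im=look(3,("side","top")); print(robot.observe()["contact_force"]); go(.3986,-.1196,.044,.3)
cv2.imwrite("pics/b.png",im[:,:,::-1])
```

```text
9.35 side (np.float64(-0.023), np.int64(19), np.float64(0.1))
9.4 top (np.float64(-0.06), np.int64(31), np.float64(0.105))
9.45 side (np.float64(-0.025), np.int64(18), np.float64(0.101))
9.5 top (np.float64(-0.059), np.int64(32), np.float64(0.106))
9.55 side (np.float64(-0.025), np.int64(18), np.float64(0.101))
9.6 top (np.float64(-0.059), np.int64(32), np.float64(0.106))
[-12.79783303  -2.96354326  48.18963742]
t 9.65 pos [ 0.3996 -0.1215  0.0497] rot [ 3.137e+00 -2.000e-03  3.010e-01] q [-0.48  0.41  2.04 -0.    0.7   0.79] open 0.0007 F [-12.8   -2.96  48.19]
shift [-0.0004 -0.0021  0.0057] turn [ 0.005 -0.002  0.001]
```

The disc stopped at the plate, about -0.04 rad off centre, but the press is 48 N. I'll ease it off slowly.

Request:
arm_command(
  moves=[
    [[0, 0, -0.0005], [0, 0, 0], 0],
    [[0, 0, -0.001], [0, 0, 0], 0],
    [[0, 0, -0.0015], [0, 0, 0], 0],
    [[0, 0, -0.0019], [0, 0, 0], 0],
    [[0, 0, -0.0022], [0, 0, 0], 0],
  ],
)

```text
time: 10.15
tool_pos: [0.3992, -0.1205, 0.05]
tool_rot: [3.139, -0.002, 0.3]
contact_force: [-4.4, -1.2, 19.1]
opening: 0.0005
grip_force: 9.4
```

Run:
```python
from h import *
im=look(1,("side","top")); go(.3986,-.1196,.044,.3)
```

```text
10.15 side (np.float64(-0.037), np.int64(18), np.float64(0.102))
10.2 top (np.float64(-0.072), np.int64(31), np.float64(0.105))
t 10.25 pos [ 0.3992 -0.1205  0.05  ] rot [ 3.139e+00 -2.000e-03  3.000e-01] q [-0.48  0.41  2.03 -0.    0.7   0.79] open 0.0005 F [-5.99 -1.1  22.31]
shift [-0.0003 -0.0011  0.006 ] turn [ 0.002 -0.002  0.   ]
```

Request:
arm_command(
  moves=[
    [[0, 0, -0.0005], [0, 0, 0], 0],
    [[0, 0, -0.001], [0, 0, 0], 0],
    [[0, 0, -0.0016], [0, 0, 0], 0],
    [[0, 0, -0.006], [0, 0, 0], 0],
    [[0, 0, -0.03], [0, 0, 0], 0],
  ],
)

```text
time: 10.75
tool_pos: [0.3969, -0.1189, 0.0772]
tool_rot: [-3.138, 0.004, 0.3]
contact_force: [0.5, 0.3, -0.0]
opening: 0.0007
grip_force: 0.0
```

Request:
arm_command(
  moves=[
    [[0, 0, -0.03], [0, 0, 0], 0],
    [[0, 0, -0.06], [0, 0, 0], 0],
    [[0, 0, -0.09], [0, 0, 0], 0],
    [[0, 0, -0.1], [0, 0, 0], 0],
    [[0, 0, -0.1], [0, 0, 0], 0],
  ],
)

```text
time: 11.25
tool_pos: [0.3991, -0.1199, 0.1795]
tool_rot: [3.14, -0.002, 0.3]
contact_force: [0.2, 0.1, -0.4]
opening: 0.0004
grip_force: 0.0
```

Run:
```python
from h import *
im=look(2,("side","top")); go(.3986,-.1196,.044,.3)
cv2.imwrite("pics/f.png",cv2.resize(im[130:270,180:320],None,fx=4,fy=4,interpolation=cv2.INTER_CUBIC)[:,:,::-1])
```

```text
11.25 side (np.float64(-0.049), np.int64(20), np.float64(0.101))
11.3 top (np.float64(-0.08), np.int64(33), np.float64(0.105))
11.35 side (np.float64(-0.049), np.int64(20), np.float64(0.101))
11.4 top (np.float64(-0.08), np.int64(32), np.float64(0.105))
t 11.45 pos [ 0.3977 -0.1193  0.1772] rot [-3.139e+00  2.000e-03  3.000e-01] q [-0.48  0.2   1.88  0.    1.07  0.79] open 0.0007 F [-0.21  0.08 -0.38]
shift [0.0011 0.0008 0.1332] turn [-0.002  0.002 -0.   ]
```

View pics/f.png

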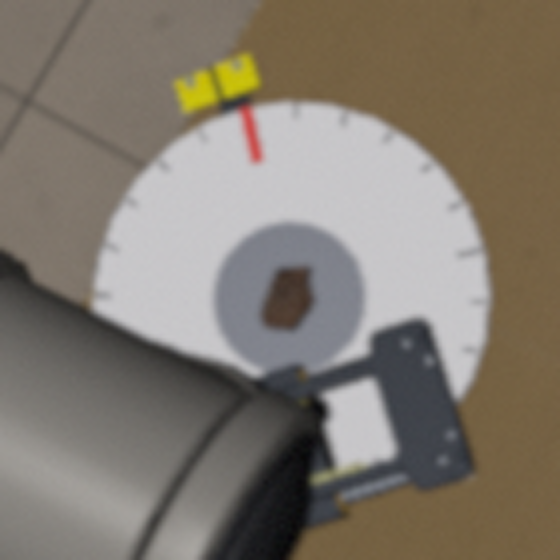

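The final view shows the red mark at (247,110)–(258,160), in front of the yellow plate (columns 178–260, centre 217,83). It is about 0.08 rad, or 9 mm, off centre. The disc is standing still, its centre is unmoved at (290,298), and the hand is clear.

```bash
python3 -c "
from cell import robot
print(robot.hand_in())"
```

```text
the job is handed in; nothing more can be done
None
```

I flicked the turntable, let it coast, and braked it on the mark's third arrival (the second return); it stands still about 9 mm off the plate's centre line with the hand clear, and I handed it in (no verdict came back). The braking press reached about 57 N, well over the suggested 5–15 N.

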